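# Unhook the empty orange stud bin from its rack

### The arm

A 6-joint arm with a two-finger parallel gripper is mounted at the origin on the work surface. World frame = base frame: x ahead of the robot, y to its left, z up, the work surface at z = 0. Lengths are in mm, angles in degrees, forces in N, time in s.
With the tool pointing down it reaches from about 300 to 875 mm from the base axis. Payload 4.2 kg.
Tool frame: the origin (TCP) lies between the finger pads; the fingertips stand 14 mm ahead of it and the grasp point (between the pads) lies 5 mm behind it (tcp_to_tips is the distance from the TCP to the fingertips, in mm); z points along the fingers, y is the direction in which the jaws open and shut (so a half turn about z gives the same grasp; the last joint's range is limited). The gripper opens to 85 mm and grips with 20 to 120 N. Pads are 22 mm wide; open, the fingers measure 114 mm over their backs; the gripper's body (76 mm by 85 mm) begins 54 mm behind the grasp point. The pads swing forward as they close: fully open they stand 13 mm farther back than shut.
Start: joints at [-67.265, 18.312, 89.639, -0, 72.044, -1.146], TCP at [232.785, -525.786, 245.338] pointing down, gripper open.
Joint ranges: [-177.97, 177.97], [-48.28, 115.42], [12.27, 149.76], [-77.06, 257.06], [2.81, 150.46], [-146.56, 146.56]. Speed limits (degrees/s): [147.25, 147.25, 180, 180, 180, 180].

### API

Orientations are given as [roll, pitch, yaw] about the fixed x, y, z axes, in that order (R = Rz(yaw) Ry(pitch) Rx(roll)).
In Python, from station import observe, camera, camera_model, close_job, tcp_to_tips gives the robot as it stands.
- The arm moves only by the tool move_arm, never from a script. Its argument "rows" is a list of rows, each a list of 3 entries, a list of its own where there are three numbers: the shift along the world's x, y, z in mm, then the turn about the world's z in rad, then the finger opening in mm, from 0 to 85.4. In form: [[[tx, ty, tz], yaw, gripper], ...]. A call has 1 to 20 rows; each row shifts and turns the commanded pose from where the row before left it; what a row does not reach is not made up. A row lasts 1/8 s, in which the tool goes at most 62.5 mm and 10.7 degrees, less where a joint would pass 70% of its speed; a pose out of reach is approached as far as the arm can. A call with a gripper value outside its range is refused whole. The fingers move at their own pace and stop on an object; the grip force is fixed at half the most. Time passes only in rows, so rows that do not move let the fingers close. It gives the time, the measured TCP pose, the force and the opening at its end, in the units of the state.
- observe(): the state, without advancing time (a new reading comes with each control period).
- camera(name): name is "side" or "top" or "wrist"; returns the picture (480x640x3 uint8, red, green, blue); there is no depth.
- camera_model(name): a dict with "fx", "fy", "cx", "cy" (pixels), "world_to_cam" (4x4, takes a point from world to camera coordinates). Camera axes: x right, y up, looking along -z (the intrinsics and any distortion apply to the point x, -y, -z); pixel columns grow to the right and rows downward; lengths in mm; the calibration is good to about 2 mm. A picture is of the moment at which its call begins: read the wrist's pose just before it. camera_model takes no time and is no camera call; for the wrist camera it gives the pose at the moment of the call.
- close_job(): hands the job in, once; it reports no verdict.
The state is a dict: "time": time; "joints": joint angles; "qd": joint speeds; "joint_torque": joint torques, N m; "eef_pos": TCP position; "eef_rot": TCP orientation; "wrist_force": force on the tool from outside, world axes, zero at the start; "wrist_torque": the same for the moment, N m; "grip_width": finger opening in mm.
Only numpy, scipy, OpenCV 4.12 (cv2) and the standard library are available. Lean on these libraries where they do the work, as an engineer would, in place of code of your own. Each camera call takes 0.05 s, during which the arm holds its last target. There are 200 camera calls.

### The job

The empty orange bin needs refilling. It hangs nose-down by its rear lip on the bin rack: tilt its lower front end up until it is about level with the lip still hooked over the ledge, then lift the lip up off the ledge, and lower the bin, standing upright, onto the middle of the green cutting mat and let go. Carry it without tipping it far over, do not drop it, and leave the blue and grey bins hanging where they are.

Things in the scene. Friction and masses are not known exactly. Their poses are not given: they have to be found in the camera images.
- orange_bin_mid (a point): Middle of an empty open-topped orange bin, 110 long (x) x 52 wide (y) x 42 high (z) mm, 0.09 kg; 21 mm above its underside. z points out of its top, x from the front end (lower, nearest the robot) to the rear end with the lip. It starts with x rising 25 deg. Its floor rests on a 12 mm round bar 30 mm in front of this point. Three bins hang in any order, 60 mm or more clear between them.
- orange_bin_lip (a point): Lower tip of the 14 mm nib at the lip's end, 71 mm behind (+x) and 3 above (z) the bin's middle; axes as the bin's. The lip reaches 18 mm back from the rear wall's top; nib and wall are 14 apart. It hooks over the ledge, an upright flat bar 5 thick, top 130 mm above the bench. The lip pivots on the ledge's top front edge, which at the start is 65 mm behind and 17 above the bin's middle.
- mat_mid (a point): Middle of the top face of the green cutting mat with white grid lines, 200 (x) x 250 (y) mm, 3 mm thick, lying fixed on the bench between robot and rack; its top is 3 mm above the bench.
- blue_bin: Blue bin of the same size and shape with brass studs in it, hanging on the same rack; stays there. Origin at the centre of its underside, axes as the orange bin's.
- grey_bin: Grey bin of the same size and shape with copper studs in it, hanging on the same rack; stays there. Origin at the centre of its underside, axes as the orange bin's.
Not all that is in view belongs to the job. Of the things like the part that bears orange_bin_mid, leave any that is red; of the rest the larger one is meant.

How it is judged:
By the outcome, as a careful person would: the job done as asked, in the order asked, and still so for the second after the job is handed in, with the robot touching nothing.
It also fails if it takes over 38 s, if anything falls off the work surface, if the arm or the gripper's body presses on something with over 40 N, if the wrist force passes 120 N, or if a joint passes its speed limit or range.

## Working session

There is one attempt and no reset: what is moved stays moved. The work goes in short steps, Python scripts to look and compute and a tool call to move; the robot and the scene stay as the last step left them, time stands still between calls to the robot, and variables do not carry over. Pictures are saved under pics/ and viewed, about 8 in all and at most 12, crops included, and the job is handed in when it is done.

Besides the shell and the picture viewer there is one more tool, called after "Call:" by a JSON object that holds its "name" and its "arguments". move_arm: Moves the arm, as the interface text tells. Its arguments: {"type":"object","properties":{"rows":{"type":"array","items":{"type":"array"}}},"required":["rows"]}

```bash
ls; mkdir -p pics; python3 - <<'E'
from station import *
import cv2,numpy as np
s=observe();print({k:np.round(v,2) for k,v in s.items()},tcp_to_tips)
for n in("top","side"):
    im=camera(n);cv2.imwrite(f"pics/{n}0.png",im[:,:,::-1]);m=camera_model(n);print(n,{k:np.round(v,3).tolist() for k,v in m.items()})
E
```

```text
pics
{'time': np.float64(0.0), 'joints': array([-67.26,  18.35,  89.71,  -0.  ,  72.04,  -1.15]), 'qd': array([ 0.1 ,  0.01,  0.02, -0.07, -0.03, -0.03]), 'joint_torque': array([ 0.000e+00, -4.155e+01, -2.342e+01,  0.000e+00,  1.000e-02,
        0.000e+00]), 'eef_pos': array([ 232.6 , -525.35,  244.49]), 'eef_rot': array([-179.9 ,   -0.  ,   23.88]), 'wrist_force': array([-0.25,  0.33,  0.31]), 'wrist_torque': array([0.04, 0.04, 0.02]), 'grip_width': np.float64(85.3)} 14.0
top {'fx': 497.37, 'fy': 497.37, 'cx': 320.195, 'cy': 245.858, 'world_to_cam': [[0.096, -0.995, 0.003, -7.138], [0.969, 0.094, 0.227, -573.579], [-0.226, -0.018, 0.974, -867.497], [0.0, 0.0, 0.0, 1.0]]}
side {'fx': 436.313, 'fy': 436.313, 'cx': 320.898, 'cy': 241.322, 'world_to_cam': [[-0.851, -0.526, 0.003, 479.451], [0.269, -0.43, 0.862, -224.691], [-0.452, 0.734, 0.508, -575.229], [0.0, 0.0, 0.0, 1.0]]}
```

View pics/top0.png

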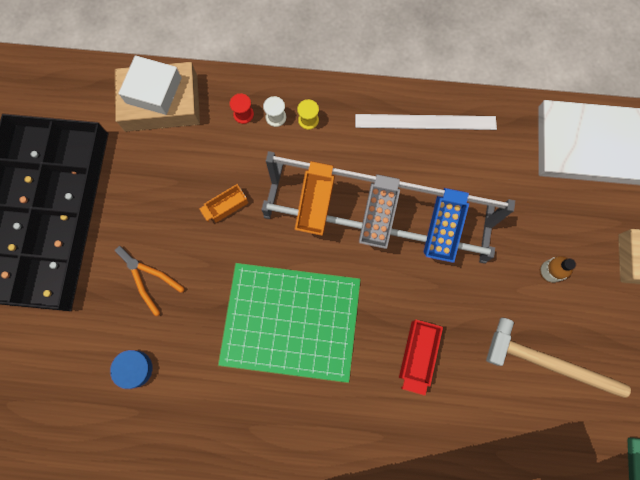

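View pics/side0.png

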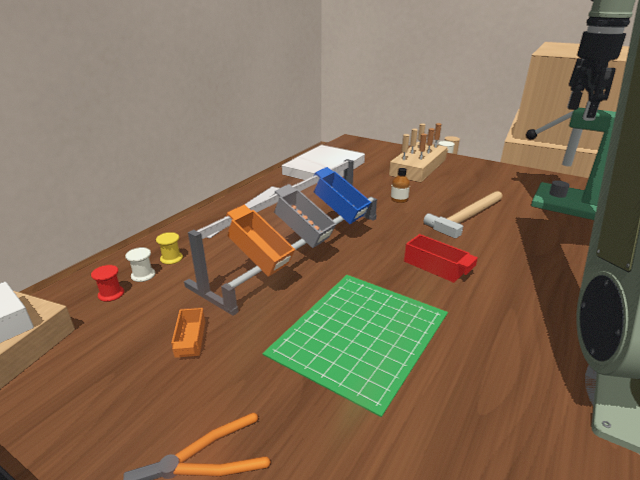

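Candidates for the orange bin in the top view:
- Bin hanging on the rack at (315,200): orange, full size.
- Small orange bin on the bench at (224,204): the smaller lookalike.
- Red bin at (422,355): to be left alone.

I choose the hanging one. The mat centre is at about (290,323). Next I check the choice in a close crop.

```bash
cat > h.py <<'E'
import numpy as np,cv2
def ray(m,uv,z):
    M=np.array(m["world_to_cam"]);R,t=M[:3,:3],M[:3,3];c=-R.T@t
    d=R.T@np.array([(uv[0]-m["cx"])/m["fx"],-(uv[1]-m["cy"])/m["fy"],-1.]);return c+d*(z-c[2])/d[2]
def proj(m,p):
    M=np.array(m["world_to_cam"]);q=M[:3,:3]@np.array(p,float)+M[:3,3]
    return np.array([m["cx"]+m["fx"]*q[0]/-q[2],m["cy"]-m["fy"]*q[1]/-q[2]])
def blobs(bgr,lo,hi,amin=300):
    k=cv2.inRange(cv2.cvtColor(bgr,cv2.COLOR_BGR2HSV),lo,hi)
    return sorted([c for c in cv2.findContours(k,0,2)[0] if cv2.contourArea(c)>amin],key=cv2.contourArea)[::-1]
E
python3 - <<'E'
from h import *
from station import camera_model
m=camera_model("top");a=cv2.imread("pics/top0.png")
for c in blobs(a,(8,150,80),(22,255,255)): print("orange",cv2.contourArea(c),cv2.approxPolyDP(c,2.5,True)[:,0].tolist())
g=blobs(a,(50,80,60),(80,255,255))
c=[c for c in g if cv2.boundingRect(c)[0]<400][0]
q=cv2.approxPolyDP(c,8,True)[:,0];print(q.tolist());P=np.array([ray(m,p,3)for p in q]);print(P.round(1),P.mean(0))
s=camera_model("side");b=cv2.imread("pics/side0.png")
gs=blobs(b,(50,80,60),(80,255,255));c=[c for c in gs if cv2.boundingRect(c)[0]<400][0]
q=cv2.approxPolyDP(c,8,True)[:,0];P=np.array([ray(s,p,3)for p in q]);print("side mat",P.round(1),P.mean(0))
x=cv2.resize(a[150:270,240:400],None,fx=5,fy=5,interpolation=2)
cv2.imwrite("pics/crop1.png",x)
y=cv2.resize(b[195:285,215:305],None,fx=6,fy=6,interpolation=2);cv2.imwrite("pics/crop2.png",y)
E
```

```text
orange 216524.5 [[0, 43], [0, 115], [6, 112], [96, 120], [107, 131], [118, 132], [82, 309], [70, 313], [0, 305], [0, 479], [327, 479], [572, 421], [583, 422], [599, 462], [625, 453], [627, 436], [639, 437], [639, 285], [618, 281], [616, 237], [618, 232], [628, 228], [639, 228], [639, 186], [538, 177], [536, 106], [544, 98], [638, 107], [639, 99], [142, 56], [163, 62], [192, 60], [197, 73], [206, 75], [209, 122], [123, 132], [113, 115], [113, 68], [128, 66], [133, 55]]
[[236, 263], [219, 364], [348, 381], [359, 279]]
[[535.2 212.5   3. ]
 [338.3 218.5   3. ]
 [330.6 -28.1   3. ]
 [526.6 -33.6   3. ]] [432.67253755  92.28008814   3.        ]
side mat [[528.7 -35.1   3. ]
 [534.5 213.5   3. ]
 [336.5 219.6   3. ]
 [329.3 -29.9   3. ]] [432.22475961  92.02099675   3.        ]
```

View pics/crop1.png

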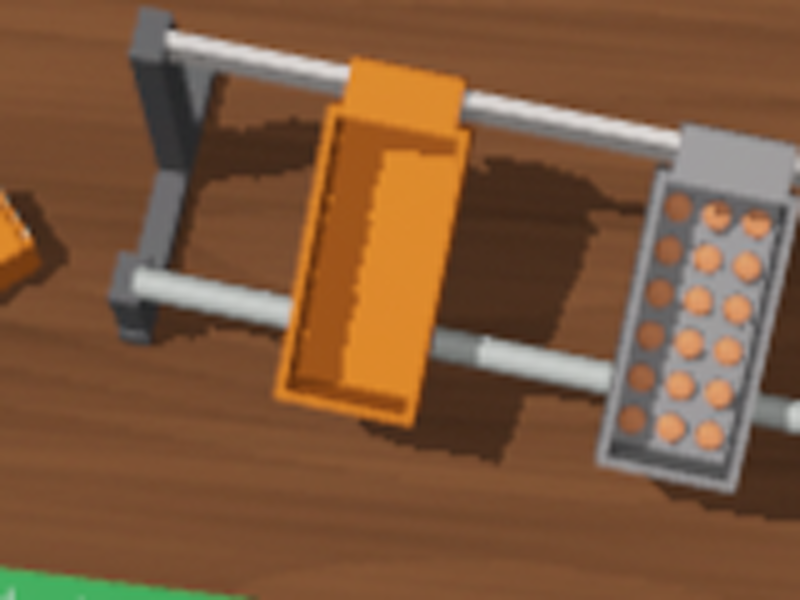

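View pics/crop2.png

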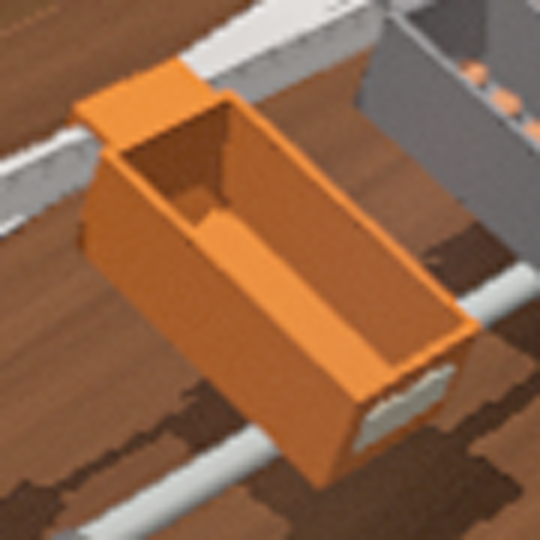

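The crops confirm an empty orange bin with a full-height front wall and its lip over the ledge. In the top crop the front rim corners are at (274,399) and (413,426), and the rear rim corners at (327,106) and (469,130). In the side crop the front rim corners are at (358,403) and (480,325).

```bash
python3 - <<'E'
from h import *
from station import camera_model
t=camera_model("top");s=camera_model("side")
f=lambda p,k,o:((p[0]+.5)/k-.5+o[0],(p[1]+.5)/k-.5+o[1])
T=[f(p,5,(240,150)) for p in [(274,399),(413,426),(327,106),(469,130)]]
S=[f(p,6,(215,195)) for p in [(358,403),(480,325),(103,150),(230,93)]]
def tri(a,b):
    A=[ray(t,a,0),ray(t,a,200)];B=[ray(s,b,0),ray(s,b,200)]
    d1=A[1]-A[0];d2=B[1]-B[0]
    k=np.linalg.lstsq(np.c_[d1,-d2],B[0]-A[0],rcond=None)[0];p,q=A[0]+k[0]*d1,B[0]+k[1]*d2
    return (p+q)/2,np.linalg.norm(p-q)
for a,b,z in zip(T,S,(83,83,129.6,129.6)):
    p,e=tri(a,b);print("tri",p.round(1),round(e,1)," plane",ray(t,a,z).round(1),ray(s,b,z).round(1))
P=[ray(t,a,z) for a,z in zip(T,(83,83,129.6,129.6))]
for u,v in((2,0),(3,1),(0,1),(2,3)):
    d=P[u]-P[v];print(np.degrees(np.arctan2(d[1],d[0])))
E
```

```text
tri [594.3  98.3  84.5] 0.9  plane [594.2  98.2  83. ] [596.2  96.6  83. ]
tri [589.   46.1  84.5] 1.1  plane [588.9  45.9  83. ] [591.1  44.2  83. ]
tri [692.   87.2 131.9] 0.1  plane [692.9  87.4 129.6] [695.2  84.  129.6]
tri [688.4  35.2 129.5] 0.8  plane [688.7  35.4 129.6] [687.7  35.4 129.6]
-6.270323098082429
-5.991806478211169
84.1931606217003
85.37391965806881
```

Call:
{"name": "move_arm", "arguments": {"rows": [[[15, 25, 0], 0.04, 44], [[23, 37, -3], 0.066, 44], [[23, 37, -3], 0.066, 44], [[23, 37, -3], 0.066, 44], [[23, 37, -3], 0.066, 44], [[23, 37, -3], 0.066, 44], [[23, 37, -3], 0.066, 44], [[23, 37, -3], 0.066, 44], [[23, 37, -3], 0.066, 44], [[23, 37, -3], 0.066, 44], [[23, 37, -3], 0.066, 44], [[23, 37, -3], 0.066, 44], [[23, 37, -3], 0.066, 44], [[23, 37, -3], 0.066, 44], [[23, 37, -3], 0.066, 44], [[23, 37, -3], 0.066, 44], [[6, 17, 0], 0.026, 44], [[0, 0, 0], 0, 44]]}}

```text
time: 2.35
eef_pos: [598.4, 71.7, 199.8]
eef_rot: [-179.9, 0.0, 84.5]
wrist_force: [0.5, 0.2, 0.3]
grip_width: 44.0
```

```bash
python3 - <<'E'
from h import *
from station import *
m=camera_model("wrist");im=camera("wrist")[:,:,::-1].copy()
for p in [(594.3,98.2,84),(589,46,84),(692.9,87.4,129.6),(688.7,35.4,129.6),(598.4,71.7,76)]:
    u=proj(m,p);print(p,u.round(1));cv2.circle(im,tuple(int(v) for v in u.round()),3,(255,0,255),1)
cv2.imwrite("pics/w1.png",im)
E
```

```text
(594.3, 98.2, 84) [314.2 206.5]
(589, 46, 84) [314.5 272.8]
(692.9, 87.4, 129.6) [477.  225.8]
(688.7, 35.4, 129.6) [466.6 302.9]
(598.4, 71.7, 76) [323.4 237.1]
```

View pics/w1.png

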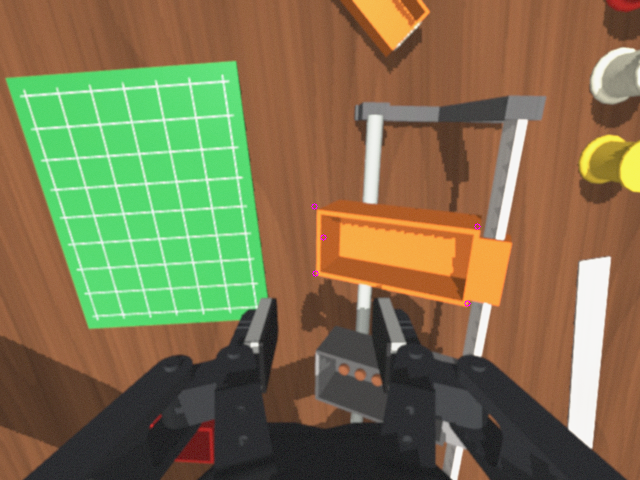

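The projected corners match the seen rim at (316,206), (316,273), (477,226) and (467,303). The bin lies between the jaw planes, so I descend.

Call:
{"name": "move_arm", "arguments": {"rows": [[[0, 0, -25], 0, 40], [[0, 0, -25], 0, 40], [[0, 0, -25], 0, 40], [[0, 0, -20], 0, 40], [[0, 0, -15], 0, 40], [[1, 0, -12], 0, 40], [[0, 0, 0], 0, 30], [[0, 0, 0], 0, 24], [[0, 0, 0], 0, 20], [[0, 0, 0], 0, 18]]}}

```text
time: 3.65
eef_pos: [600.0, 71.3, 78.8]
eef_rot: [179.9, -0.0, 84.4]
wrist_force: [0.2, 0.5, -0.3]
grip_width: 18.0
```

```bash
python3 - <<'E'
from h import *
from station import *
b=camera("side")[:,:,::-1];cv2.imwrite("pics/s1.png",cv2.resize(b[150:310,170:380],None,fx=3.5,fy=3.5,interpolation=2))
E
```

```text
(no output)
```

View pics/s1.png

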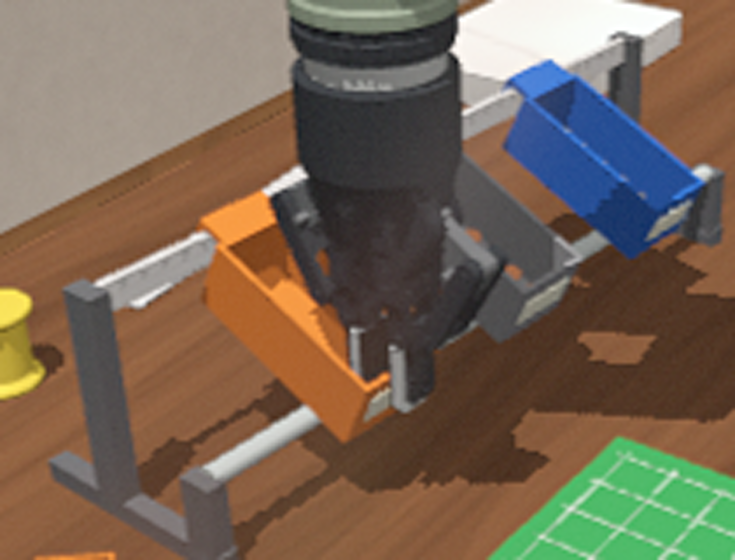

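The fingers straddle the front wall near (375,370) in the crop, with the inner finger inside the bin and the lip still over the ledge. I close gently.

Call:
{"name": "move_arm", "arguments": {"rows": [[[0, 0, 0], 0, 12], [[0, 0, 0], 0, 9], [[0, 0, 0], 0, 8], [[0, 0, 0], 0, 8]]}}

```text
time: 4.2
eef_pos: [598.4, 71.3, 78.6]
eef_rot: [-179.9, 0.0, 84.4]
wrist_force: [-6.6, 0.9, 4.4]
grip_width: 9.2
```

Call:
{"name": "move_arm", "arguments": {"rows": [[[-2, 0.2, 4], 0, 6], [[-2.5, 0.2, 5], 0, 4], [[-2, 0.2, 5], 0, 3], [[-2, 0.2, 5], 0, 2], [[0, 0, 0], 0, 2]]}}

```text
time: 4.82
eef_pos: [590.2, 72.0, 98.4]
eef_rot: [-179.9, 0.0, 84.4]
wrist_force: [-6.5, -0.2, 5.7]
grip_width: 4.4
```

```bash
python3 - <<'E'
from h import *
from station import *
b=camera("side")[:,:,::-1];cv2.imwrite("pics/s2.png",cv2.resize(b[150:310,170:380],None,fx=3.5,fy=3.5,interpolation=2))
E
```

```text
(no output)
```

View pics/s2.png

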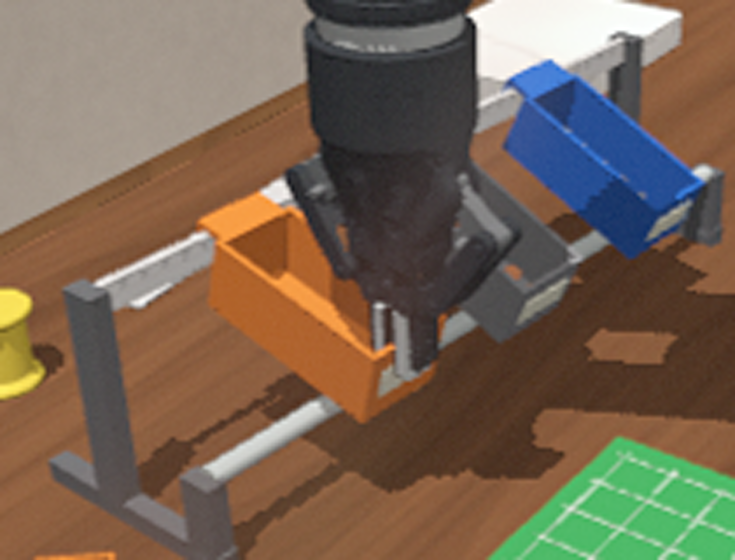

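The front end is rising near (375,400) and the lip is still hooked at (230,230). I continue along the arc.

Call:
{"name": "move_arm", "arguments": {"rows": [[[-1.6, 0.2, 5], 0, 1], [[-1.5, 0.1, 5], 0, 1], [[-1.2, 0.1, 5], 0, 0], [[-1.0, 0.1, 5], 0, 0], [[-0.6, 0.1, 4], 0, 0], [[0, 0, 0], 0, 0]]}}

```text
time: 5.62
eef_pos: [585.7, 72.5, 122.1]
eef_rot: [179.9, -0.0, 84.4]
wrist_force: [-3.7, 0.0, 4.3]
grip_width: 2.0
```

```bash
python3 - <<'E'
from h import *
from station import *
b=camera("side")[:,:,::-1];cv2.imwrite("pics/s3.png",cv2.resize(b[150:310,170:380],None,fx=3.5,fy=3.5,interpolation=2))
E
```

```text
(no output)
```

View pics/s3.png

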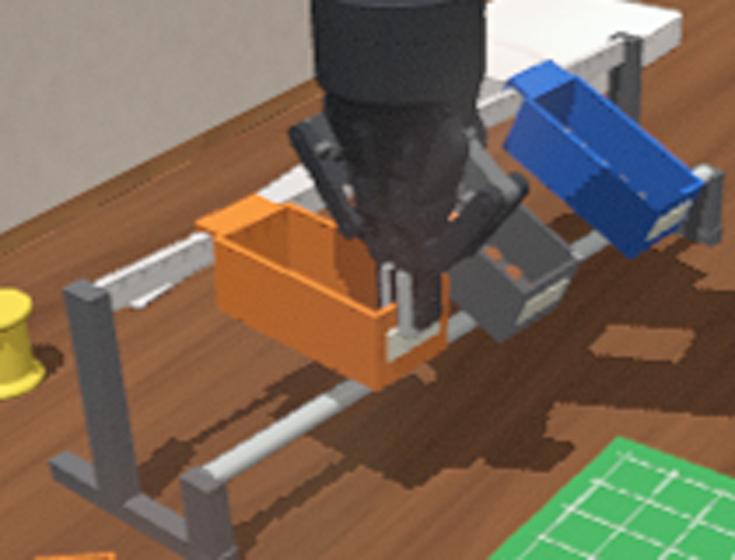

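Call:
{"name": "move_arm", "arguments": {"rows": [[[0, 0, 2], 0, 0], [[0, 0, 1.5], 0, 0], [[0, 0, 0], 0, 0]]}}

```text
time: 6.05
eef_pos: [585.6, 72.5, 124.7]
eef_rot: [180.0, 0.0, 84.4]
wrist_force: [-1.7, -1.3, 2.4]
grip_width: 1.8
```

Call:
{"name": "move_arm", "arguments": {"rows": [[[0, 0, 1.5], 0, 0], [[0.5, 0, 1.5], 0, 0], [[0.5, 0, 0], 0, 0], [[0, 0, 0], 0, 0]]}}

```text
time: 6.55
eef_pos: [586.3, 72.8, 127.6]
eef_rot: [-180.0, -0.0, 84.4]
wrist_force: [-1.4, 0.0, 0.2]
grip_width: 1.6
```

```bash
python3 - <<'E'
from h import *
from station import *
b=camera("side")[:,:,::-1];cv2.imwrite("pics/s4.png",cv2.resize(b[190:280,215:315],None,fx=6,fy=6,interpolation=2))
E
```

```text
(no output)
```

View pics/s4.png

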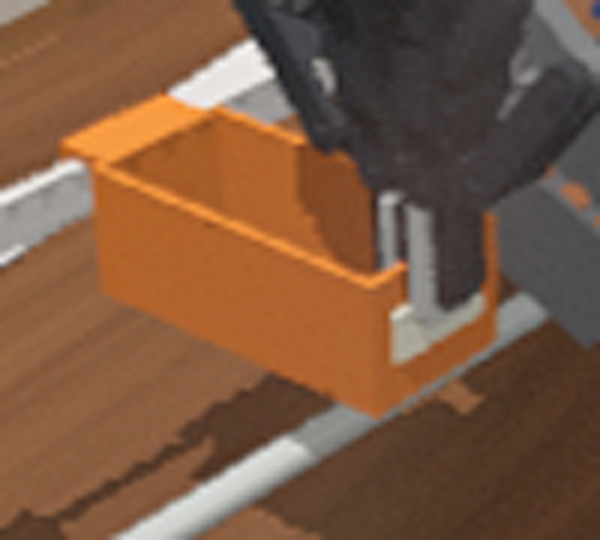

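```bash
python3 - <<'E'
from h import *
from station import *
s=camera_model("side");o=observe();print(o["eef_pos"],o["wrist_force"])
u=np.array([np.cos(-.098),np.sin(-.098),0]);n=np.array([-u[1],u[0],0]);p0=np.array([586.3,72.8,0])+26*n
for p in [(375,287),(98,162),(378,415),(100,290)]:
    q=((p[0]+.5)/6-.5+215,(p[1]+.5)/6-.5+190);A=ray(s,q,0);d=ray(s,q,100)-A
    X=A+d*(n@(p0-A))/(n@d);print(p,"along",round(u@(X-p0),1),"z",round(X[2],1))
E
```

```text
[586.26061463  72.81977753 127.54216189] [-0.92270241 -0.05310665  0.37561106]
(375, 287) along -3.4 z 134.6
(98, 162) along 103.6 z 138.3
(378, 415) along -1.8 z 93.3
(100, 290) along 109.3 z 93.8
```

It is level to within about 2°, with the lip still on the ledge. Now I lift straight up.

Call:
{"name": "move_arm", "arguments": {"rows": [[[0.5, 0, 2], 0, 0], [[0, 0, 4], 0, 0], [[0, 0, 6], 0, 0], [[0, 0, 8], 0, 0], [[0, 0, 8], 0, 0], [[0, 0, 8], 0, 0], [[0, 0, 5], 0, 0], [[0, 0, 2], 0, 0], [[0, 0, 0], 0, 0]]}}

```text
time: 7.72
eef_pos: [586.8, 72.6, 170.8]
eef_rot: [-180.0, 0.0, 84.4]
wrist_force: [-0.4, -0.1, -1.6]
grip_width: 1.5
```

```bash
python3 - <<'E'
from h import *
from station import *
b=camera("side")[:,:,::-1];cv2.imwrite("pics/s5.png",cv2.resize(b[130:310,170:380],None,fx=3,fy=3,interpolation=2))
E
```

```text
(no output)
```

View pics/s5.png

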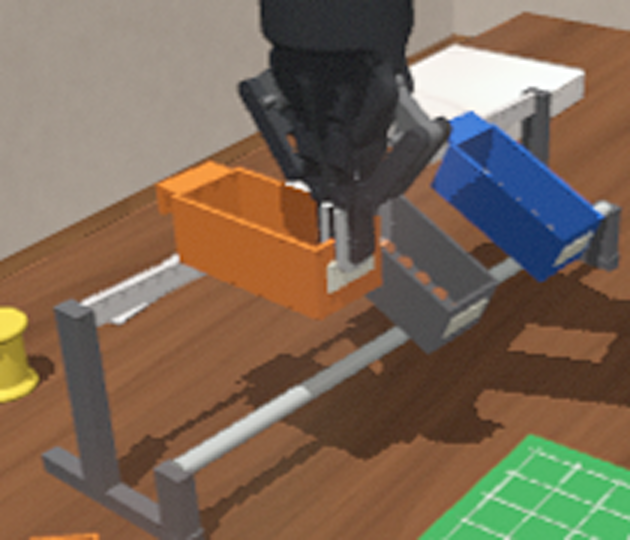

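The bin is off the ledge and level, with the lip and nib visible at (165,195), and the grey and blue bins are undisturbed. I carry it to above the mat.

Call:
{"name": "move_arm", "arguments": {"rows": [[[-4, 0.5, 0], 0, 0], [[-8, 1, 0], 0, 0], [[-13, 1.5, 0], 0, 0], [[-17, 2, 0], 0.005, 0], [[-17, 2, 0], 0.01, 0], [[-17, 2, 0], 0.01, 0], [[-17, 2, 0], 0.01, 0], [[-17, 2, 0], 0.01, 0], [[-17, 2, 0], 0.01, 0], [[-17, 2, 0], 0.01, 0], [[-17, 2, 0], 0.005, 0], [[-17, 1, 0], 0, 0], [[-17, 1, 0], 0, 0], [[-13, 0.5, 0], 0, 0], [[-7, 0, 0], 0, 0], [[-3, 0, 0], 0, 0], [[0, 0, 0], 0, 0]]}}

```text
time: 9.9
eef_pos: [369.1, 94.1, 170.9]
eef_rot: [180.0, -0.0, 88.4]
wrist_force: [0.0, 0.5, -0.8]
grip_width: 1.5
```

Call:
{"name": "move_arm", "arguments": {"rows": [[[0, 0, -4], 0, 0], [[0, 0, -8], 0, 0], [[0, 0, -13], 0, 0], [[0, 0, -15], 0, 0], [[0, 0, -15], 0, 0], [[0, 0, -15], 0, 0], [[0, 0, -13], 0, 0], [[0, 0, -9], 0, 0], [[0, 0, -6], 0, 0], [[0, 0, -4], 0, 0], [[0, 0, 0], 0, 0]]}}

```text
time: 11.28
eef_pos: [368.9, 94.1, 68.8]
eef_rot: [-180.0, 0.0, 88.4]
wrist_force: [-0.2, 0.2, -1.3]
grip_width: 1.4
```

```bash
python3 - <<'E'
from h import *
from station import *
print(observe()["eef_pos"])
b=camera("side")[:,:,::-1];a=camera("top")[:,:,::-1]
x=cv2.resize(b[230:420,230:470],(400,317),interpolation=2);y=cv2.resize(a[230:400,200:400],(373,317),interpolation=2)
cv2.imwrite("pics/s6.png",np.hstack([x,y]))
E
```

```text
[368.91389561  94.11323955  68.7602919 ]
```

View pics/s6.png

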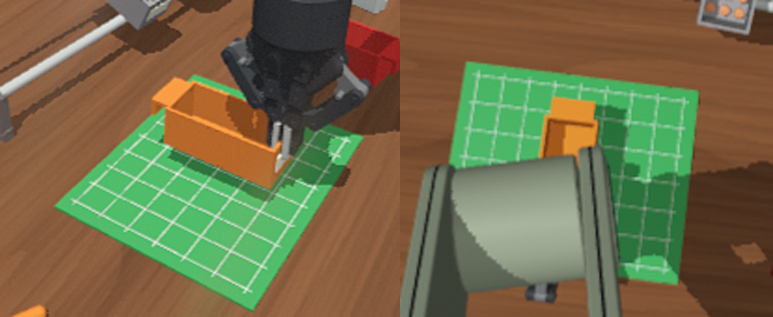

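The bin hangs level above the mat, about 10 mm too far toward the robot. I correct x and lower it.

Call:
{"name": "move_arm", "arguments": {"rows": [[[4, 0, -3], 0, 0], [[4, 0, -5], 0, 0], [[2, 0, -5], 0, 0], [[0, 0, -5], 0, 0], [[0, 0, -4], 0, 0], [[0, 0, -3], 0, 0], [[0, 0, -2], 0, 0], [[0, 0, -1], 0, 0], [[0, 0, 0], 0, 0]]}}

```text
time: 12.5
eef_pos: [378.9, 94.1, 40.9]
eef_rot: [180.0, -0.0, 88.4]
wrist_force: [-1.0, -0.3, -1.0]
grip_width: 1.4
```

Call:
{"name": "move_arm", "arguments": {"rows": [[[0, 0, -1], 0, 0], [[0, 0, -1], 0, 0], [[0, 0, 0], 0, 0]]}}

```text
time: 12.88
eef_pos: [379.1, 94.1, 40.2]
eef_rot: [179.9, -0.0, 88.4]
wrist_force: [-4.0, -1.0, 15.9]
grip_width: 1.8
```

Touchdown. I relieve most of the load, then open slowly.

Call:
{"name": "move_arm", "arguments": {"rows": [[[0, 0, 0.6], 0, 0], [[0, 0, 0], 0, 0]]}}

```text
time: 13.12
eef_pos: [379.1, 94.1, 40.2]
eef_rot: [180.0, -0.0, 88.4]
wrist_force: [-1.2, -0.9, 9.9]
grip_width: 1.7
```

Call:
{"name": "move_arm", "arguments": {"rows": [[[0, 0, 0], 0, 4], [[0, 0, 0], 0, 8], [[0, 0, 0], 0, 14], [[0, 0, 0], 0, 20], [[0, 0, 0], 0, 24], [[0, 0, 0], 0, 24]]}}

```text
time: 13.88
eef_pos: [378.9, 94.1, 39.4]
eef_rot: [180.0, 0.0, 88.4]
wrist_force: [-0.6, -0.5, -0.7]
grip_width: 24.0
```

Call:
{"name": "move_arm", "arguments": {"rows": [[[0, 0, 4], 0, 24], [[0, 0, 8], 0, 24], [[0, 0, 15], 0, 24], [[0, 0, 20], 0, 24], [[0, 0, 25], 0, 24], [[0, 0, 25], 0, 24], [[0, 0, 25], 0, 24], [[0, -25, 20], 0, 24], [[0, -35, 0], 0, 24], [[0, -40, 0], 0, 24], [[0, -45, 0], 0, 24], [[0, -45, 0], 0, 24], [[0, -45, 0], 0, 24], [[0, -25, 0], 0, 24], [[0, 0, 0], 0, 24]]}}

```text
time: 15.75
eef_pos: [378.9, -167.1, 181.9]
eef_rot: [180.0, 0.0, 88.2]
wrist_force: [-0.6, 0.2, 0.4]
grip_width: 24.4
```

```bash
python3 - <<'E'
from h import *
from station import *
b=camera("side")[:,:,::-1];a=camera("top")[:,:,::-1];cv2.imwrite("pics/t7.png",a)
x=cv2.resize(b[130:420,160:470],(400,374),interpolation=2);y=cv2.resize(a[150:400,170:470],(400,333),interpolation=2)
cv2.imwrite("pics/s7.png",np.hstack([x,np.vstack([y,np.zeros((41,400,3),np.uint8)])]))
m=camera_model("top")
k=cv2.inRange(cv2.cvtColor(np.ascontiguousarray(a),cv2.COLOR_BGR2HSV),(8,190,90),(22,255,255));k[:265]=0;k[380:]=0;k[:,:225]=0;k[:,355:]=0
c=max(cv2.findContours(k,0,2)[0],key=cv2.contourArea);r=cv2.minAreaRect(c);print(r)
print(np.array([ray(m,p,45) for p in cv2.boxPoints(r)]).round(1))
E
```

```text
((289.8515319824219, 314.6135559082031), (27.88654136657715, 68.39472198486328), 7.594643592834473)
[[379.1 119.   45. ]
 [505.5 116.8  45. ]
 [503.5  64.1  45. ]
 [377.3  67.9  45. ]]
```

View pics/s7.png

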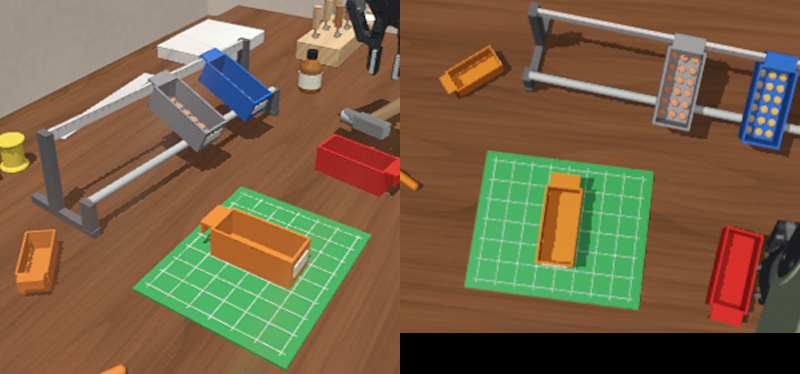

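The bin stands upright on the mat. Its middle is at about (433, 92), and the mat's middle is at (432, 92). The grey and blue bins are still hanging, and the gripper is clear.

```bash
python3 -c "
from station import *
print(close_job())"
```

```text
the job is handed in; nothing more can be done
None
```

The orange bin is standing upright and released on the middle of the green mat, and the job is handed in, at about 16 s of the 38 s allowed.

**What I did:** I pinched the bin's front wall and raised it along an arc about the ledge. It was level to within about 2° with the lip still hooked. I then lifted the lip straight up off the ledge, carried the bin level to the mat, lowered it until it touched and let go.

**Last checks:**
- **Position:** the bin's middle measured about (433, 92) mm, and the mat's middle about (432, 92).
- **Other bins:** the grey and blue bins are still hanging in place. I did not touch the small orange bin or the red bin.
- **Gripper:** it ended well clear, with the wrist force near zero.
- **Touchdown:** the force peaked at about 16 N in the readings. I eased it to about 10 N before opening the fingers.

No check failed. The one disagreement was my carry move, which stopped the bin about 10 mm short in x; I corrected that before lowering it.

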